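# Turn a crest blank on edge into the carver's vise

## Robot

A 7-joint arm with a two-finger parallel gripper is mounted at the origin on the work surface. World frame = base frame: x ahead of the robot, y to its left, z up, the work surface at z = 0. Lengths are in m, angles in rad, forces in N, time in s.
With the tool pointing down it reaches from about 0.425 to 0.95 m from the base axis. Payload 4.7 kg.
Tool frame: the origin (TCP) lies midway between the tips of the shut fingers; the grasp point (between the pads) lies 19 mm behind it (bot.grasp_offset is the distance from the TCP to the grasp point, in m); x points along the fingers, z is the direction in which the jaws open and shut, and the axes are right-handed (so a half turn about x gives the same grasp; the last joint's range is limited). The gripper opens to 87 mm and grips with 3 to 60 N. Pads are 19 mm wide; open, the fingers measure 117 mm over their backs; the gripper's body (75 mm by 190 mm) begins 51 mm behind the grasp point.
Start: joints at [-1.146, 0.469, -0.049, 1.532, 0.024, 1.141, -0.082], TCP at [0.296, 0.607, 0.223] pointing down, gripper open.
Joint ranges: [-2.59, 2.59], [-0.33, 1.99], [-1.39, 1.29], [0.1, 2.45], [-1.04, 4.18], [0.21, 1.99], [-2.66, 2.66]. Speed limits (rad/s): [2.57, 2.57, 3.14, 3.14, 3.14, 3.14, 3.14].

## Interface

Orientations are given as [roll, pitch, yaw] about the fixed x, y, z axes, in that order (R = Rz(yaw) Ry(pitch) Rx(roll)).
In Python, from station import bot gives the robot as it stands.
- The arm moves only by the tool step_arm, never from a script. Its argument "steps" is one flat list of numbers, 7 for each row, row after row: the turn, a rotation vector about the tool's x, y, z normalised to -1 to 1, where 1 is pi/4 rad, then the shift along the tool's x, y, z normalised to -1 to 1, where 1 is 25 cm, then the closure, from 0 (fully open) to 1 (shut). In form: [rx, ry, rz, dx, dy, dz, hand, rx, ry, rz, dx, dy, dz, hand, ...]. A call has 1 to 20 rows; each row shifts and turns the commanded pose from where the row before left it, along the tool's axes as they then stand; what a row does not reach is not made up. A row lasts 1/8 s, in which the tool goes at most 62.5 mm and 10.7 degrees, less where a joint would pass 70% of its speed; a pose out of reach is approached as far as the arm can. A call with a number of a shift or a turn outside -1 to 1 is refused whole. A call with a gripper value outside its range is refused whole. The fingers move at their own pace and stop on an object; "force" is the grip in N (left out, the last holds). Time passes only in rows, so rows that do not move let the fingers close. It gives the time, the measured TCP pose, the force and the opening at its end, in the units of the state.
- bot.observe(): the state, without advancing time (a new reading comes with each control period).
- bot.camera(name): name is "scene" or "top"; returns a dict with "pixels" (480x640x3 uint8, red, green, blue), "intrinsics" (3x3 intrinsics, pixels), "xyz" and "attitude" of the camera in the world. Camera axes: x right, y down, z forward; pixel columns grow to the right and rows downward; lengths in m; the calibration is good to about 2 mm. A picture is of the moment at which its call begins. There is no depth.
- bot.hand_in(): hands the job in, once; it reports no verdict.
The state is a dict: "clock": time; "joint_positions": joint angles; "qvel": joint speeds; "tau": joint torques, N m; "position": TCP position; "orientation": TCP orientation; "force": force on the tool from outside, world axes, zero at the start; "ft_torque": the same for the moment, N m; "width": finger opening in m.
Only numpy, scipy, OpenCV 4.12 (cv2) and the standard library are available. Lean on these libraries where they do the work, as an engineer would, in place of code of your own. Each camera call takes 0.05 s, during which the arm holds its last target. There are 200 camera calls.

## Task

Lift the plywood spacer off the top of the stack and lay it squarely on top of the spacer pile, then take the crest blank that lay under it and rest it in the V-cradle with its crest edge uppermost, letting go so that you can take it again by the crest. Stand it on its straight edge, crest up, on the bed of the open vise, midway along the jaws, let go, and push the sliding jaw home so that the blank is held upright and flat against the fixed jaw. Set things down rather than dropping them, and leave the rest of the stack, the pile and the other things on the bench where they are.

Things in the scene. Friction and masses are not known exactly. Their poses are not given: they have to be found in the camera images.
- spacer_center (a point): centre of the plywood spacer on top of the stack: plate 200 (its x) x 66 (its y) x 9 mm (its z, up), square edges, about 80 g. It lies flat on the crest blank, centred within about 20 mm, its top about 84 mm above the bench
- pile_top (a point): top face centre of the upper of the two spacers (each 200 x 66 x 9 mm) already lying on the spacer pile, on two 18 mm bearers; x along its length, z up. The face is 36 mm above the bench. The new spacer goes on it, long sides together
- blank_center (a point): centre of the crest blank, a brown board 180 mm long (its x), 62 mm wide at mid-length (its y), 24 mm thick (its z), about 180 g; straight edge at -y, crest edge at +y. It starts flat (z up) under the spacer, its underside 51 mm above the bench, on a second spacer and a second blank of its shape
- blank_crest (a point): middle of the blank's crest edge, half-way through the thickness, 31 mm along +y from its centre; same axes. The crest is level over the middle 76 mm, then slopes down so that the ends are 44 mm wide
- stack_rest (a point): centre of the second spacer, the one under the blank; it stays with what is below it on the stack
- cradle_v (a point): V-cradle of pale wood, fixed: bottom line of its 90 degree V at mid-length, 50 mm above the bench; x along the V, z up. The faces rise at 45 degrees to +y and -y, 48 mm long, on two saddles 18 mm thick, 59 mm either side along x; between them 100 mm is open for fingers down to a plank 14 mm high. A blank rests broad side on either face, straight edge on the other, crest up
- vise_seat (a point): iron vise with wood-lined jaws, fixed: point on its level bed (34 mm above the bench) at the foot of the fixed jaw's face, midway along the jaws. x along the 110 mm wide jaws, z up; the fixed jaw is on the +y side of this point, the sliding jaw on the -y side. Both jaws stand 26 mm above the bed; the bed behind the sliding jaw is clear
- vise_jaw (a joint): gap between the vise's two jaw faces, in m (0 shut, 0.075 widest; starts at 0.046 to 0.062). The sliding jaw is off its screw: it slides by hand towards the fixed jaw with about 4 N of friction and stays where it is left
- jaw_back (a point): centre of the back face of the sliding jaw (the face away from the blank, to be pushed towards +y of the vise), 13 mm above the bed; the face is 110 x 26 mm and the jaw 38 mm thick. Axes as the vise's
- gouge_wide: carving gouge lying on the bench, wooden handle and steel blade, 225 mm long, 24 mm thick; bystander; origin under the middle
- gouge_narrow: the same with a narrow blade, lying between the vise and the cradle; bystander
- mallet: round wooden carver's mallet standing on its head, 80 mm across and 235 mm tall; bystander; origin centre of its underside
- glue_bottle: small white glue bottle, 44 mm across, 125 mm tall with its nozzle; bystander; origin centre of its underside
- cup: white plastic cup, 74 mm across, 85 mm tall; bystander; origin centre of its underside
- whetstone: grey sharpening stone, 160 x 55 x 25 mm, lying flat; bystander; origin centre of its underside
- offcut: pale wooden offcut block, 95 x 45 x 40 mm; bystander; origin centre of its underside
Mind the look-alikes: they are no part of the job. What is shaped like the part that bears cradle_v but black is not meant.

How it is judged:
On the way, in this order (a step that is already met when the one before it is completed fails the run):
1. the spacer lies squarely on the spacer pile, let go (x of spacer_center in the frame of pile_top between -0.025 and 0.025 m and y of spacer_center in the frame of pile_top between -0.02 and 0.02 m and z of spacer_center in the frame of pile_top between 0.001 and 0.0085 m and angle between the x axis of spacer_center and the x axis of pile_top, either way round below 0.15 rad and linear speed of spacer below 0.03 m/s and contact force between the fingers and spacer below 0.1 N), for 0.2 s.
2. the blank rests in the V-cradle at 45 degrees, crest uppermost, let go (x of blank_center in the frame of cradle_v between -0.03 and 0.03 m and z of blank_center in the frame of cradle_v between 0.022 and 0.038 m and horizontal distance between blank_center and cradle_v below 0.045 m and z of blank_crest in the frame of cradle_v above 0.042 m and angle between blank_center's own y axis and vertical between 0.6 and 0.97 rad and contact force between blank and cradle above 0.3 N and contact force between the fingers and blank below 0.1 N and linear speed of blank below 0.03 m/s), for 0.2 s.
3. the blank stands on its straight edge on the vise bed between the jaws, crest up, let go (x of blank_center in the frame of vise_seat between -0.025 and 0.025 m and z of blank_center in the frame of vise_seat between 0.027 and 0.035 m and z of blank_crest in the frame of vise_seat above 0.057 m and y of blank_center in the frame of vise_seat between -0.065 and -0.009 m and angle between blank_center's own y axis and vertical below 0.15 rad and contact force between the fingers and blank below 0.1 N and linear speed of blank below 0.03 m/s), for 0.2 s.
4. the sliding jaw is pushed home against the blank, which stands against the fixed jaw (x of blank_center in the frame of vise_seat between -0.025 and 0.025 m and z of blank_center in the frame of vise_seat between 0.027 and 0.035 m and z of blank_crest in the frame of vise_seat above 0.057 m and y of blank_center in the frame of vise_seat between -0.0145 and -0.0095 m and angle between blank_center's own y axis and vertical below 0.06 rad and angle between the x axis of blank_center and the x axis of vise_seat, either way round below 0.05 rad and value of joint vise_jaw between 0.0215 and 0.0258 m and contact force between the fingers and blank below 0.1 N and linear speed of blank below 0.03 m/s), for 0.2 s.
At the end, for the whole second after the job is handed in: Blank released crest up on the vise bed (4 mm), upright (3.4 deg), mid-jaws within 25 mm, parallel (2.9 deg), within 2.5 mm of the fixed jaw, jaw gap at most 25.8 mm on its 24 mm. Spacer released flat on the pile, within 25 mm along, 20 mm across, 8.6 deg of the one below (all of step 1 and all of step 4); the robot touches nothing.
It fails at once if another thing on the bench (gouge, mallet, glue bottle, cup, whetstone, offcut) is pushed from its place by more than 30 mm (distance of any of gouge_wide, gouge_narrow, mallet, glue_bottle, cup, whetstone, offcut from where it was at the start of the episode above 0.03 m).
It fails at once if the rest of the stack or the spacers already on the pile are shifted by more than 25 mm (distance of any of stack_rest, pile_top from where it was at the start of the episode above 0.025 m).
It fails at once if the blank or the spacer is dropped (moves faster than 0.6 m/s, a fall of about 18 mm, with no finger on it) ((linear speed of blank above 0.6 m/s and contact force between the fingers and blank below 0.02 N) or (linear speed of spacer above 0.6 m/s and contact force between the fingers and spacer below 0.02 N)).
It also fails if it takes over 67 s, if anything falls off the work surface, if the arm or the gripper's body presses on something with over 40 N, if the wrist force passes 120 N, or if a joint passes its speed limit or range.

## Working session

There is one attempt and no reset: what is moved stays moved. The work goes in short steps, Python scripts to look and compute and a tool call to move; the robot and the scene stay as the last step left them, time stands still between calls to the robot, and variables do not carry over. Pictures are saved under pics/ and viewed, on a budget of 10 in all, crops included, one or two more only if the job needs it, and the job is handed in when it is done.

Besides the shell and the picture viewer there is one more tool, called after "Emit:" as name(argument=value, ...), one argument or row to a line, values as JSON. step_arm: Moves the arm, as the interface text tells. Its arguments: {"type":"object","properties":{"steps":{"type":"array","items":{"type":"number"}},"force":{"type":"number"}},"required":["steps"]}

```bash
ls; mkdir -p pics
cat > h.py <<'E'
import numpy as np, cv2
from scipy.spatial.transform import Rotation as R
from station import bot
def snap(n,f):
    c=bot.camera(n); cv2.imwrite(f,c['pixels'][:,:,::-1]); return c
E
python3 - <<'E'
from h import *
import pickle
d={}
for n in('scene','top'):
    c=snap(n,f'pics/{n}0.png'); d[n]=c; print(n,c['intrinsics'],c['xyz'],c['attitude'])
pickle.dump(d,open('c0.pkl','wb'))
print(bot.observe())
E
```

```text
pics
scene [[530.81366434   0.         314.45394483]
 [  0.         530.81366434 240.63874212]
 [  0.           0.           1.        ]] [1.30816244 0.7783629  1.0440157 ] [-2.27268763  0.00869974  2.34503409]
top [[508.06876615   0.         320.95064502]
 [  0.         508.06876615 239.07524162]
 [  0.           0.           1.        ]] [ 0.34773907 -0.04350078  1.40140589] [-3.01892562  0.00403636 -1.58990916]
{'clock': 0.1, 'joint_positions': array([-1.14590133,  0.4693474 , -0.04860692,  1.53356937,  0.02410188,
        1.1410216 , -0.08227189]), 'qvel': array([ 0.00063082, -0.00295458, -0.00089566, -0.00055613, -0.00206987,
        0.0004389 , -0.00153049]), 'tau': array([ 1.77142083e-03, -5.09171033e+01, -8.06545350e-02, -2.36832207e+01,
       -6.14805054e-02,  3.44733673e-02,  5.54920155e-05]), 'position': array([0.29564979, 0.60620214, 0.22161561]), 'orientation': array([-3.10834697,  1.5690363 , -1.99127716]), 'force': array([ 0.11135691, -0.70946646, -0.39096361]), 'ft_torque': array([ 0.00603795, -0.0172584 ,  0.00079719]), 'width': 0.08723098808759554}
```

View pics/scene0.png

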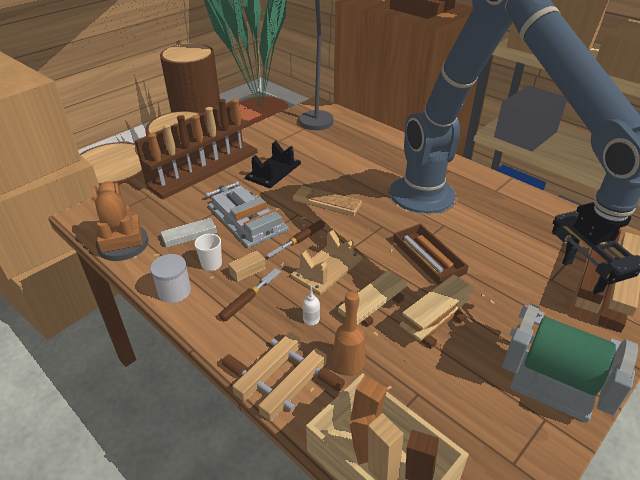

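View pics/top0.png

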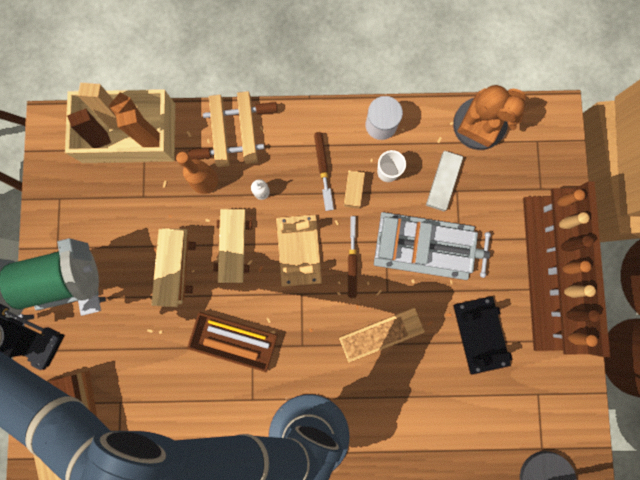

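Scene picture: two plywood piles at about (370,295) and (435,305), cradle at (325,262), vise at (247,215). Top picture: the piles are at (170,267) and (232,245), the cradle at (299,250), the vise at (430,245). I'll enlarge these next.

Run:
```python
import cv2,numpy as np
t=cv2.imread('pics/top0.png'); s=cv2.imread('pics/scene0.png')
a=cv2.resize(t[195:315,140:340],None,fx=4,fy=4,interpolation=cv2.INTER_CUBIC)
cv2.imwrite('pics/a.png',a)
b=cv2.resize(s[225:345,290:480],None,fx=4,fy=4,interpolation=cv2.INTER_CUBIC)
cv2.imwrite('pics/b.png',b)
c=np.hstack([cv2.resize(t[200:290,365:500],None,fx=3,fy=3,interpolation=cv2.INTER_CUBIC),cv2.resize(s[170:260,190:310],None,fx=3,fy=3,interpolation=cv2.INTER_CUBIC)])
cv2.imwrite('pics/c.png',c);print(c.shape)
```

```text
(270, 765, 3)
```

View pics/a.png

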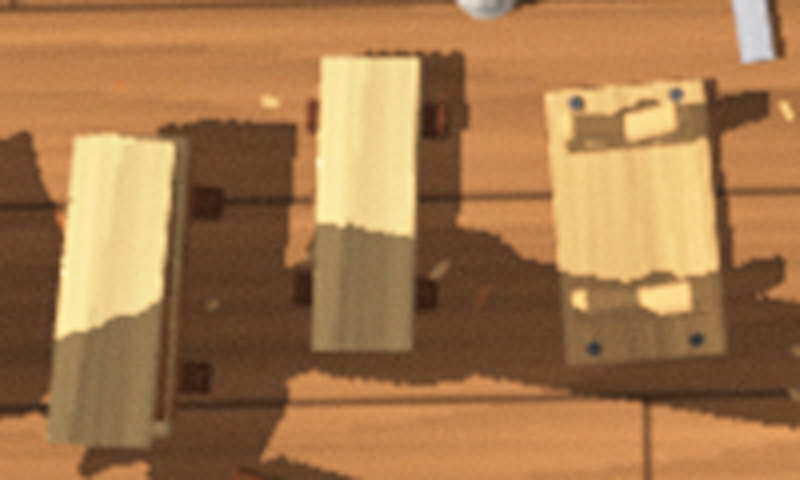

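View pics/b.png

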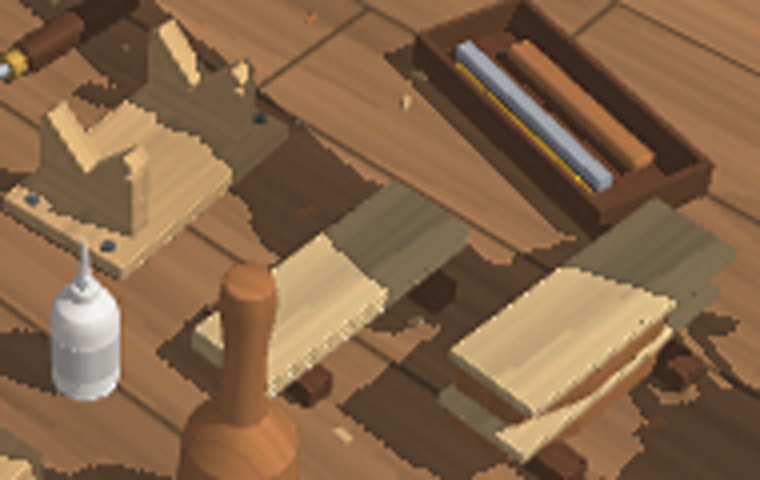

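View pics/c.png

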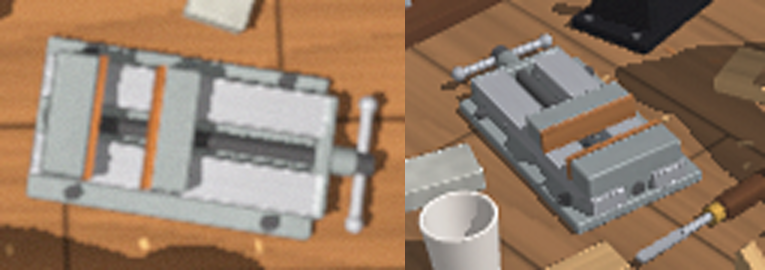

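Crops: the left stack, with a brown blank edge showing, is the one to take from. Its spacer corners in crop a are (75,135), (178,138), (152,446), (48,440). The pile corners are (320,56), (420,57), (413,352), (311,350), and the cradle plank spans (545,92) to (726,350). In the vise crop, the fixed jaw is on the left with its face at (107,58)–(93,182), and the sliding jaw's face is at (157,67)–(143,188).

```bash
cat >> h.py <<'E'
from scipy.optimize import least_squares
import pickle
C=pickle.load(open('c0.pkl','rb'))
def proj(n,P):
    c=C[n]; p=(np.atleast_2d(P)-c['xyz'])@R.from_euler('xyz',c['attitude']).as_matrix()
    return p[:,:2]/p[:,2:]*c['intrinsics'][0,0]+c['intrinsics'][:2,2]
def ray(n,uv,z):
    c=C[n]; K=c['intrinsics']; d=R.from_euler('xyz',c['attitude']).apply(np.append((np.array(uv)-K[:2,2])/K[0,0],1))
    return c['xyz']+d*(z-c['xyz'][2])/d[2]
def uc(p,f,ox,oy): return (np.array(p,float)+.5)/f-.5+[ox,oy]
def fit(obs,p0,free=(0,1,2,3)):
    # obs: list (cam, local xyz, uv); params x,y,z,yaw
    def full(q): p=np.array(p0,float); p[list(free)]=q; return p
    def res(q):
        x,y,z,a=full(q); r=[]
        for n,L,uv in obs:
            P=R.from_euler('z',a).apply(L)+[x,y,z]; r+=list(proj(n,P)[0]-uv)
        return r
    s=least_squares(res,np.array(p0)[list(free)],loss='soft_l1'); return full(s.x),np.round(res(s.x),1)
E
python3 - <<'E'
from h import *
np.set_printoptions(precision=4,suppress=True)
A=lambda p:uc(p,4,140,195); B=lambda p:uc(p,4,290,225)
TL,TR,BR,BL=[.1,.033,0],[.1,-.033,0],[-.1,-.033,0],[-.1,.033,0]
o=[('top',L,A(p)) for L,p in zip([TL,TR,BR,BL],[(75,135),(178,138),(152,446),(48,440)])]
o+=[('scene',L,B(p)) for L,p in zip([TL,TR,BR,BL],[(530,412),(450,352),(655,200),(735,250)])]
p,r=fit(o,[.6,.4,.08,0]);print('spacer top',p,r)
for f in(0,1): print(fit(o[:4] if f else o[4:],[.6,.4,.084,0],(0,1,3)))
o=[('top',L,A(p)) for L,p in zip([TL,TR,BR,BL],[(320,56),(420,57),(413,352),(311,350)])]
o+=[('scene',L,B(p)) for L,p in zip([TR,BR,BL],[(195,335),(400,180),(470,235)])]
p,r=fit(o,[.6,.3,.04,0]);print('pile top',p,r)
# cradle plank
c=[ray('top',A(p),.014) for p in [(545,92),(712,80),(726,350),(567,363)]];c=np.array(c);print('plank',c,c.mean(0))
d=c[0]+c[1]-c[2]-c[3];print('yaw',np.arctan2(d[1],d[0]), np.linalg.norm(d)/2)
v1=ray('scene',B((92,168)),.05);v2=ray('scene',B((195,82)),.05);print('v bottoms',v1,v2)
Cc=lambda p:uc(p,3,365,200)
for nm,p in dict(fix=[(107,58),(93,182)],slide=[(157,67),(143,188)],back=[(200,72),(187,192)]).items():
    q=[ray('top',Cc(k),.060) for k in p];d=q[0]-q[1];print(nm,q,(q[0]+q[1])/2,np.arctan2(d[1],d[0]),np.linalg.norm(d))
for nm,uv in dict(mallet=(197,175),glue=(261,189),gn1=(353,218),gn2=(352,295),gw1=(320,135),gw2=(328,208),off=(355,188),cup=(391,167)).items(): print(nm,ray('top',uv,.02))
E
python3 - <<'E'
import cv2,numpy as np
t=cv2.imread('pics/top0.png'); s=cv2.imread('pics/scene0.png')
a=cv2.resize(s[180:245,205:295],None,fx=8,fy=8,interpolation=cv2.INTER_CUBIC)
cv2.imwrite('pics/d.png',a)
E
```

```text
spacer top [ 0.4468  0.3573  0.0805 -0.0724] [ 1.  -0.6  0.3 -0.   0.1 -0.4  0.7 -0.3  1.6  0.4  0.3 -0.3  0.1 -0.6
  1.2  0.3]
(array([ 0.4514,  0.3575,  0.084 , -0.0774]), array([ 0.5,  0.4, -0.8, -0.4, -0.4, -0.6,  0.7,  0.4]))
(array([ 0.4457,  0.3575,  0.084 , -0.0679]), array([ 0.3, -0.3, -0.4,  0.1, -0.2, -0. ,  0.3,  0.2]))
pile top [ 0.5055  0.2026  0.0291 -0.0278] [ 0.8  0.1 -0.1  0.  -0.4 -0.6  0.7 -0.3  0.8 -0.2 -0.3  1.   1.  -0.8]
plank [[ 0.5811  0.0824  0.014 ]
 [ 0.5872 -0.0333  0.014 ]
 [ 0.4008 -0.0394  0.014 ]
 [ 0.394   0.069   0.014 ]] [0.4908 0.0197 0.014 ]
yaw 0.0522867959875685 0.1870175513009582
v bottoms [0.556  0.0237 0.05  ] [0.4404 0.0137 0.05  ]
fix [array([ 0.5631, -0.2543,  0.06  ]), array([ 0.4527, -0.2378,  0.06  ])] [ 0.5079 -0.246   0.06  ] -0.14893446260893553 0.11162297787243115
slide [array([ 0.5541, -0.2985,  0.06  ]), array([ 0.4465, -0.2816,  0.06  ])] [ 0.5003 -0.29    0.06  ] -0.15565408183432558 0.10887372715714191
back [array([ 0.5488, -0.3365,  0.06  ]), array([ 0.4422, -0.3201,  0.06  ])] [ 0.4955 -0.3283  0.06  ] -0.1519212334562278 0.10782874819423376
mallet [0.7047 0.3006 0.02  ]
glue [0.6614 0.1225 0.02  ]
gn1 [ 0.5748 -0.1305  0.02  ]
gn2 [ 0.3642 -0.1222  0.02  ]
gw1 [ 0.8128 -0.0441  0.02  ]
gw2 [ 0.6041 -0.0623  0.02  ]
off [ 0.659  -0.1383  0.02  ]
cup [ 0.7166 -0.2402  0.02  ]
```

View pics/d.png

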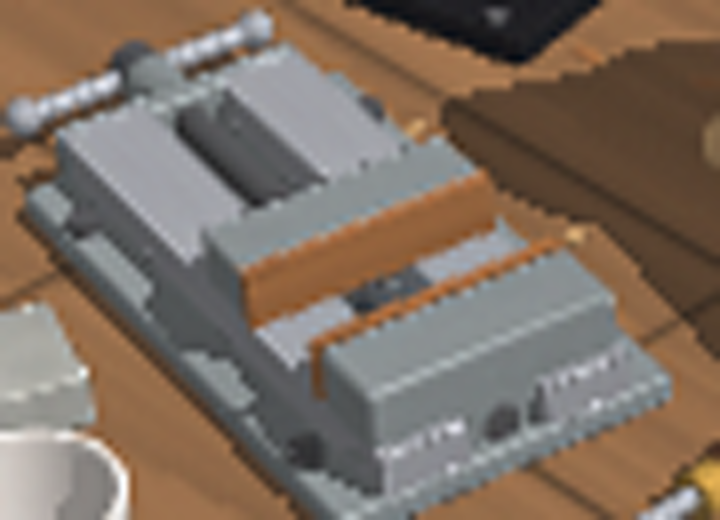

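Run:
```python
from h import *
np.set_printoptions(precision=4,suppress=True)
D=lambda p:uc(p,8,205,180)
for nm,p in dict(fix=[(312,345),(560,240)],slide=[(245,270),(490,178)],back=[(205,230),(445,140)]).items():
    q=[ray('scene',D(k),.060) for k in p];d=q[0]-q[1];print(nm,q,(q[0]+q[1])/2,np.arctan2(d[1],d[0]),np.linalg.norm(d))
o=bot.observe();print(R.from_euler('xyz',o['orientation']).as_matrix())
```

```text
fix [array([ 0.5695, -0.2531,  0.06  ]), array([ 0.461 , -0.2344,  0.06  ])] [ 0.5152 -0.2438  0.06  ] -0.1713658626148381 0.11005230279448802
slide [array([ 0.5574, -0.3075,  0.06  ]), array([ 0.4527, -0.2844,  0.06  ])] [ 0.505 -0.296  0.06 ] -0.21775092790400613 0.10724706239120163
back [array([ 0.5518, -0.3388,  0.06  ]), array([ 0.448 , -0.3166,  0.06  ])] [ 0.4999 -0.3277  0.06  ] -0.21039242103621209 0.10623841739409601
[[-0.0007 -0.8988  0.4383]
 [-0.0016  0.4383  0.8988]
 [-1.     -0.0001 -0.0018]]
```

```bash
cat >> h.py <<'E'
def down(th,tilt=0,axis=(1,0,0)):
    c,s=np.cos(th),np.sin(th)
    M=np.array([[0,-s,c],[0,c,s],[-1,0,0]],float)
    a=np.array(axis,float);a/=np.linalg.norm(a)
    return R.from_rotvec(tilt*a).as_matrix()@M
def plan(wps,hand,start=None):
    """wps: (pos,Rm,nrows or None); prints rows"""
    o=bot.observe(); p=np.array(o['position']);M=R.from_euler('xyz',o['orientation'])
    if start is not None: p,M=np.array(start[0]),R.from_matrix(start[1])
    for pos,Rm,n in wps:
        w=(M.inv()*R.from_matrix(Rm)).as_rotvec(); d=np.array(pos)-p
        n=n or int(np.ceil(max(np.linalg.norm(w)/.18,np.linalg.norm(d)/.055,1)))
        print('--',n,'rows')
        for i in range(n):
            row=np.concatenate([w/n/(np.pi/4),M.inv().apply(d/n)/.25]).round(3)
            print(', '.join('%g'%(v+0.) for v in row)+f', {hand},')
            M=M*R.from_rotvec(row[:3]*np.pi/4) ; 
        p=np.array(pos)
def st():
    o=bot.observe(); print(o['clock'],np.round(o['position'],4),'F',np.round(o['force'],1),'w',round(o['width'],4)); 
    print(R.from_euler('xyz',o['orientation']).as_matrix().round(3))
E
python3 - <<'E'
from h import *
th=np.pi/2-.073
plan([([.449,.357,.15],down(th),7),([.449,.357,.095],down(th),2)],0)
E
```

```text
-- 7 rows
-0.069, 0, 0, 0.041, -0.141, -0.09, 0,
-0.069, 0, 0, 0.041, -0.136, -0.097, 0,
-0.069, 0, 0, 0.041, -0.131, -0.104, 0,
-0.069, 0, 0, 0.041, -0.125, -0.111, 0,
-0.069, 0, 0, 0.041, -0.119, -0.118, 0,
-0.069, 0, 0, 0.041, -0.112, -0.124, 0,
-0.069, 0, 0, 0.041, -0.105, -0.13, 0,
-- 2 rows
-0.001, -0.001, 0, 0.11, 0, 0, 0,
-0.001, -0.001, 0, 0.11, 0, 0, 0,
```

Emit:
step_arm(
  steps=[-0.069, 0, 0, 0.041, -0.141, -0.09, 0, -0.069, 0, 0, 0.041, -0.136, -0.097, 0, -0.069, 0, 0, 0.041, -0.131, -0.104, 0, -0.069, 0, 0, 0.041, -0.125, -0.111, 0, -0.069, 0, 0, 0.041, -0.119, -0.118, 0, -0.069, 0, 0, 0.041, -0.112, -0.124, 0, -0.069, 0, 0, 0.041, -0.105, -0.13, 0, 0, 0, 0, 0.11, 0, 0, 0, 0, 0, 0, 0.11, 0, 0, 0, 0, 0, 0, 0, 0, 0, 0],
  force=20,
)

```text
clock: 1.35
position: [0.4478, 0.3561, 0.0936]
orientation: [2.358, 1.565, -2.429]
force: [-0.8, 0.9, 0.7]
width: 0.087
```

Run:
```python
from h import *
st()
C['top']=snap('top','pics/t1.png');C['scene']=snap('scene','pics/s1.png')
t=cv2.imread('pics/t1.png');s=cv2.imread('pics/s1.png')
cv2.imwrite('pics/e.png',np.hstack([cv2.resize(t[200:320,130:230],None,fx=4,fy=4,interpolation=2),cv2.resize(s[230:350,390:490],None,fx=4,fy=4,interpolation=2)]))
```

```text
1.35 [0.4478 0.3561 0.0936] F [-0.8  0.9  0.7] w 0.087
[[-0.004 -0.997  0.074]
 [-0.004  0.074  0.997]
 [-1.     0.004 -0.004]]
```

View pics/e.png

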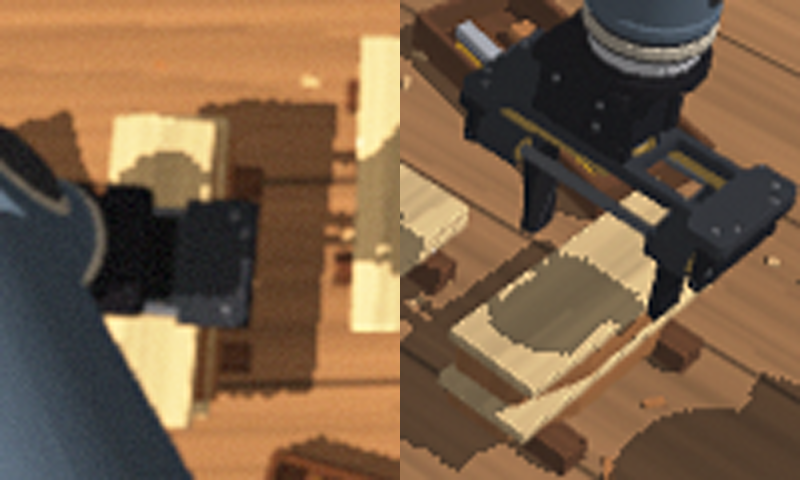

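Fingers straddle the spacer: scene half (535,210) and (665,290). The +y edge of the blank tapers towards the near end, so the crest is probably on +y. Descending to grip.

Emit:
step_arm(
  steps=[0, 0, 0, 0.033, 0, 0, 0, 0, 0, 0, 0.033, 0, 0, 0, 0, 0, 0, 0, 0, 0, 0.5, 0, 0, 0, 0, 0, 0, 0.5, 0, 0, 0, 0, 0, 0, 0.5, 0, 0, 0, 0, 0, 0, 0.5, 0, 0, 0, 0, 0, 0, 0.5],
  force=20,
)

```text
clock: 2.33
position: [0.4495, 0.3577, 0.0795]
orientation: [-0.59, 1.57, 0.906]
force: [-0.4, 0.6, 1.6]
width: 0.0659
```

Run:
```python
from h import *
st()
```

```text
2.325 [0.4495 0.3577 0.0795] F [-0.4  0.6  1.6] w 0.0659
[[ 0.    -0.997  0.074]
 [ 0.     0.074  0.997]
 [-1.    -0.     0.   ]]
```

Run:
```python
from h import *
th=np.pi/2-.028
plan([([.4495,.3577,.13],down(np.pi/2-.073),3),([.5075,.2026,.11],down(th),4),([.5075,.2026,.052],down(th),3)],.5)
```

```text
-- 3 rows
-0.001, 0, 0, -0.067, 0, 0, 0.5,
-0.001, 0, 0, -0.067, 0, 0, 0.5,
-0.001, 0, 0, -0.067, 0, 0, 0.5,
-- 4 rows
-0.014, 0, 0, 0.02, -0.069, -0.151, 0.5,
-0.014, 0, 0, 0.02, -0.067, -0.151, 0.5,
-0.014, 0, 0, 0.02, -0.066, -0.152, 0.5,
-0.014, 0, 0, 0.02, -0.064, -0.153, 0.5,
-- 3 rows
0, 0, 0, 0.077, 0, 0, 0.5,
0, 0, 0, 0.077, 0, 0, 0.5,
0, 0, 0, 0.077, 0, 0, 0.5,
```

Emit:
step_arm(
  steps=[0, 0, 0, -0.067, 0, 0, 0.5, 0, 0, 0, -0.067, 0, 0, 0.5, 0, 0, 0, -0.067, 0, 0, 0.5, -0.014, 0, 0, 0.02, -0.069, -0.151, 0.5, -0.014, 0, 0, 0.02, -0.067, -0.151, 0.5, -0.014, 0, 0, 0.02, -0.066, -0.152, 0.5, -0.014, 0, 0, 0.02, -0.064, -0.153, 0.5, 0, 0, 0, 0.077, 0, 0, 0.5, 0, 0, 0, 0.077, 0, 0, 0.5, 0, 0, 0, 0.077, 0, 0, 0.5, 0, 0, 0, 0, 0, 0, 0.5, 0, 0, 0, 0, 0, 0, 0.5],
)

```text
clock: 3.82
position: [0.5077, 0.2025, 0.053]
orientation: [-1.055, 1.569, 0.486]
force: [0.1, -0.1, -1.1]
width: 0.0656
```

Run:
```python
from h import *
st()
C['top']=snap('top','pics/t2.png');C['scene']=snap('scene','pics/s2.png')
t=cv2.imread('pics/t2.png');s=cv2.imread('pics/s2.png')
cv2.imwrite('pics/f.png',np.hstack([cv2.resize(t[190:310,140:260],None,fx=4,fy=4,interpolation=2),cv2.resize(s[230:350,330:410],None,fx=4,fy=4,interpolation=2)]))
```

```text
3.825 [0.5077 0.2025 0.053 ] F [ 0.1 -0.1 -1.1] w 0.0656
[[ 0.002 -1.     0.03 ]
 [ 0.001  0.031  1.   ]
 [-1.    -0.002  0.001]]
```

View pics/f.png

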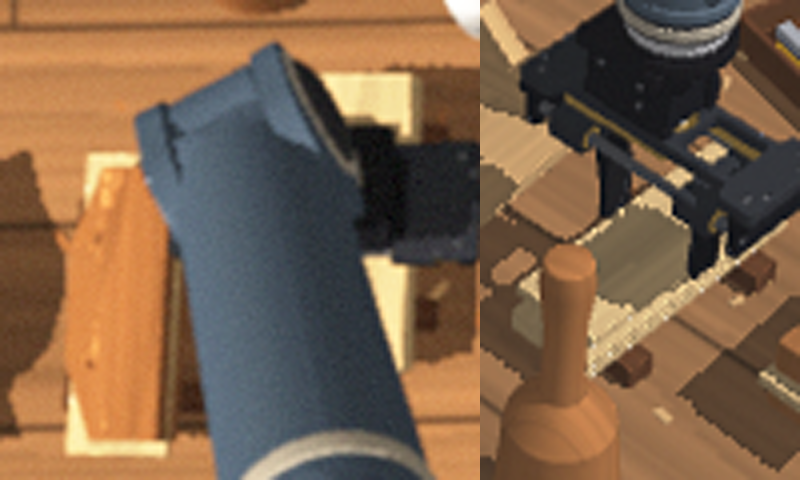

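The crest edge faces left (+y), at crop (70,300), and the straight edge is at (165,300). The spacer hangs in line over the pile. Lowering gently.

Emit:
step_arm(
  steps=[0, 0, 0, 0.02, 0, 0, 0.5, 0, 0, 0, 0.02, 0, 0, 0.5, 0, 0, 0, 0.006, 0, 0, 0.5, 0, 0, 0, 0.006, 0, 0, 0.5, 0, 0, 0, 0, 0, 0, 0.5],
)

```text
clock: 4.55
position: [0.5066, 0.2021, 0.0404]
orientation: [1.976, 1.57, -2.767]
force: [-4.4, -2.1, 14.8]
width: 0.0658
```

Emit:
step_arm(
  steps=[0, 0, 0, -0.006, 0, 0, 0.5, 0, 0, 0, 0, 0, 0, 0.1, 0, 0, 0, 0, 0, 0, 0, 0, 0, 0, 0, 0, 0, 0, 0, 0, 0, -0.1, 0, 0, 0, 0, 0, 0, -0.2, 0, 0, 0, 0, 0, 0, -0.2, 0, 0, 0],
)

```text
clock: 5.42
position: [0.5066, 0.202, 0.1662]
orientation: [1.967, 1.57, -2.776]
force: [0.2, 0.7, -0.4]
width: 0.0868
```

Run:
```python
from h import *
st()
C['top']=snap('top','pics/t3.png');C['scene']=snap('scene','pics/s3.png')
t=cv2.imread('pics/t3.png');s=cv2.imread('pics/s3.png')
cv2.imwrite('pics/g.png',np.hstack([cv2.resize(t[190:310,140:260],None,fx=4,fy=4,interpolation=2),cv2.resize(s[230:350,330:410],None,fx=4,fy=4,interpolation=2)]))
```

```text
5.425 [0.5066 0.202  0.1662] F [ 0.2  0.7 -0.4] w 0.0868
[[-0.001 -1.     0.03 ]
 [-0.     0.03   1.   ]
 [-1.     0.001 -0.   ]]
```

View pics/g.png

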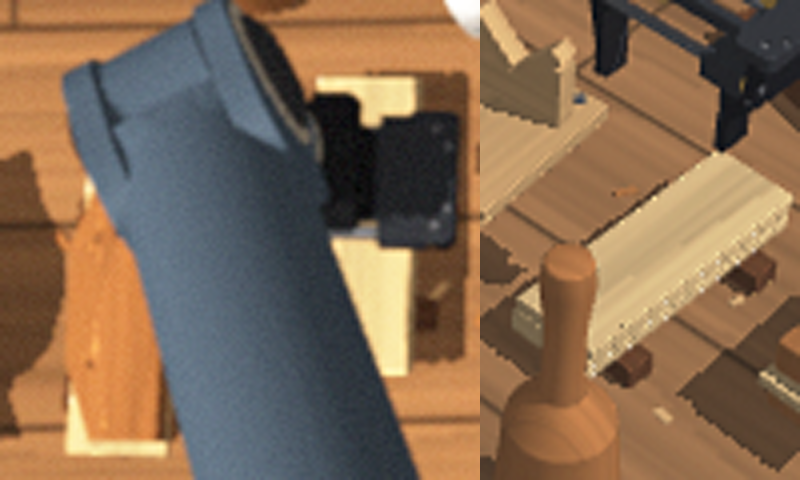

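Spacer lies flush on the pile, with its edges coinciding in both views. Now the blank's pose from the picked points in the previous crop: ends at (100,168), (168,168), (85,438), (160,440), crest vertices about (70,246) and (64,362).

Run:
```python
from h import *
np.set_printoptions(precision=4,suppress=True)
C=pickle.load(open('c0.pkl','rb'))
A=lambda p:uc(p,4,140,190)
L=[(.09,.013),(.09,-.031),(-.09,.013),(-.09,-.031),(.038,.031),(-.038,.031)]
P=[(100,168),(168,168),(85,438),(160,440),(70,246),(64,362)]
o=[('top',[*l,0],A(p)) for l,p in zip(L,P)]
p,r=fit(o,[.45,.36,.075,-.07],(0,1,3));print(p,r)
th=np.pi/2+p[3]
plan([([p[0],p[1],.13],down(th),4),([p[0],p[1],.075],down(th),2)],0)
```

```text
[ 0.4498  0.3596  0.075  -0.0241] [ 0.1 -0.3 -0.2 -0.3  0.9  0.9 -0.9  0.4 -0.1 -0.3  0.1 -0.3]
-- 4 rows
-0.002, 0.002, 0.003, 0.041, 0.066, 0.154, 0,
-0.002, 0.002, 0.003, 0.041, 0.065, 0.154, 0,
-0.002, 0.002, 0.003, 0.041, 0.065, 0.154, 0,
-0.002, 0.002, 0.003, 0.041, 0.065, 0.154, 0,
-- 2 rows
0, -0.001, 0, 0.11, 0, 0, 0,
0, -0.001, 0, 0.11, 0, 0, 0,
```

Emit:
step_arm(
  steps=[0, 0, 0, 0.041, 0.066, 0.154, 0, 0, 0, 0, 0.041, 0.065, 0.154, 0, 0, 0, 0, 0.041, 0.065, 0.154, 0, 0, 0, 0, 0.041, 0.065, 0.154, 0, 0, 0, 0, 0.11, 0, 0, 0, 0, 0, 0, 0.11, 0, 0, 0, 0, 0, 0, 0.04, 0, 0, 0, 0, 0, 0, 0.04, 0, 0, 0, 0, 0, 0, 0, 0, 0, 0],
  force=30,
)

```text
clock: 6.65
position: [0.4464, 0.3579, 0.0491]
orientation: [2.272, 1.57, -2.471]
force: [0.6, 0.3, 0.6]
width: 0.0868
```

Emit:
step_arm(
  steps=[0, 0, 0, -0.024, 0, 0, 0, 0, 0, 0, 0, 0, 0, 0.6, 0, 0, 0, 0, 0, 0, 0.6, 0, 0, 0, 0, 0, 0, 0.6, 0, 0, 0, 0, 0, 0, 0.6, 0, 0, 0, -0.04, 0, 0, 0.6, 0, 0, 0, -0.1, 0, 0, 0.6, 0, 0, 0, -0.15, 0, 0, 0.6, 0, 0, 0, -0.15, 0, 0, 0.6, 0, 0, 0, 0, 0, 0, 0.6],
)

```text
clock: 7.9
position: [0.4479, 0.3595, 0.1686]
orientation: [-0.795, 1.564, 0.745]
force: [0.5, 0.1, -2.3]
width: 0.0618
```

Run:
```python
from h import *
st()
```

```text
7.9 [0.4479 0.3595 0.1686] F [ 0.5  0.1 -2.3] w 0.0618
[[ 0.005 -1.     0.031]
 [ 0.005  0.031  1.   ]
 [-1.    -0.005  0.005]]
```

Run:
```python
from h import *
y=.065
T=down(np.pi/2+y,np.pi/4,(np.cos(y),np.sin(y),0)); print(T.round(3))
plan([([.491,.038,.19],T,12),([.491,.038,.125],T,3)],.6)
```

```text
[[-0.046 -0.998 -0.046]
 [ 0.706 -0.065  0.706]
 [-0.707  0.     0.707]]
-- 12 rows
-0.009, -0.083, 0.004, -0.008, -0.018, -0.107, 0.6,
-0.009, -0.083, 0.004, -0.015, -0.017, -0.106, 0.6,
-0.009, -0.083, 0.004, -0.021, -0.016, -0.105, 0.6,
-0.009, -0.083, 0.004, -0.028, -0.015, -0.103, 0.6,
-0.009, -0.083, 0.004, -0.035, -0.014, -0.102, 0.6,
-0.009, -0.083, 0.004, -0.042, -0.014, -0.099, 0.6,
-0.009, -0.083, 0.004, -0.048, -0.013, -0.096, 0.6,
-0.009, -0.083, 0.004, -0.054, -0.012, -0.093, 0.6,
-0.009, -0.083, 0.004, -0.06, -0.011, -0.089, 0.6,
-0.009, -0.083, 0.004, -0.066, -0.01, -0.085, 0.6,
-0.009, -0.083, 0.004, -0.071, -0.01, -0.081, 0.6,
-0.009, -0.083, 0.004, -0.077, -0.009, -0.076, 0.6,
-- 3 rows
-0.001, 0.001, 0.002, 0.061, 0, -0.061, 0.6,
-0.001, 0.001, 0.002, 0.061, 0, -0.061, 0.6,
-0.001, 0.001, 0.002, 0.061, 0, -0.061, 0.6,
```

Emit:
step_arm(
  steps=[-0.009, -0.083, 0.004, -0.008, -0.018, -0.107, 0.6, -0.009, -0.083, 0.004, -0.015, -0.017, -0.106, 0.6, -0.009, -0.083, 0.004, -0.021, -0.016, -0.105, 0.6, -0.009, -0.083, 0.004, -0.028, -0.015, -0.103, 0.6, -0.009, -0.083, 0.004, -0.035, -0.014, -0.102, 0.6, -0.009, -0.083, 0.004, -0.042, -0.014, -0.099, 0.6, -0.009, -0.083, 0.004, -0.048, -0.013, -0.096, 0.6, -0.009, -0.083, 0.004, -0.054, -0.012, -0.093, 0.6, -0.009, -0.083, 0.004, -0.06, -0.011, -0.089, 0.6, -0.009, -0.083, 0.004, -0.066, -0.01, -0.085, 0.6, -0.009, -0.083, 0.004, -0.071, -0.01, -0.081, 0.6, -0.009, -0.083, 0.004, -0.077, -0.009, -0.076, 0.6, 0, 0, 0, 0.061, 0, -0.061, 0.6, 0, 0, 0, 0.061, 0, -0.061, 0.6, 0, 0, 0, 0.061, 0, -0.061, 0.6, 0, 0, 0, 0, 0, 0, 0.6, 0, 0, 0, 0, 0, 0, 0.6],
)

```text
clock: 10.02
position: [0.4898, 0.0374, 0.1236]
orientation: [0.003, 0.788, 1.634]
force: [-0.1, -0.5, -1.8]
width: 0.0616
```

Run:
```python
from h import *
st()
C['top']=snap('top','pics/t4.png');C['scene']=snap('scene','pics/s4.png')
t=cv2.imread('pics/t4.png');s=cv2.imread('pics/s4.png')
cv2.imwrite('pics/k.png',np.hstack([cv2.resize(t[180:300,240:350],None,fx=4,fy=4,interpolation=2),cv2.resize(s[190:310,275:365],None,fx=4,fy=4,interpolation=2)]))
```

```text
10.025 [0.4898 0.0374 0.1236] F [-0.1 -0.5 -1.8] w 0.0616
[[-0.044 -0.998 -0.042]
 [ 0.704 -0.061  0.707]
 [-0.709  0.002  0.706]]
```

View pics/k.png

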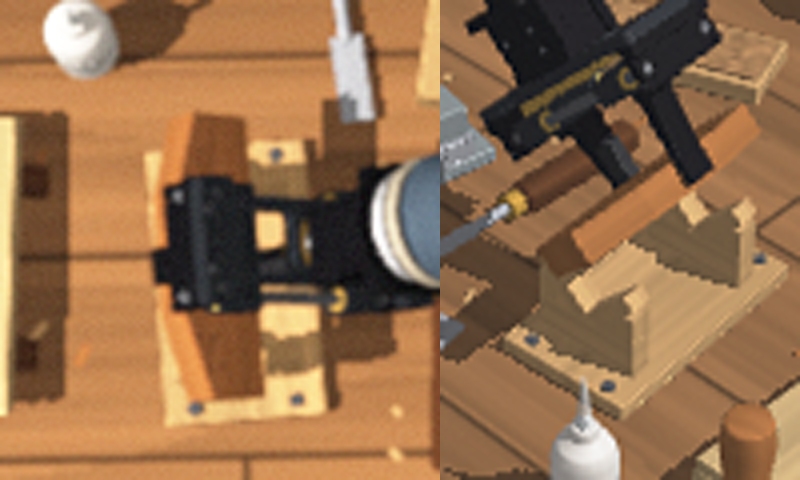

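Blank is held at 45°, crest up, centred over the V (top half centre about (215,257), V-cradle centre about (240,280), parallax accounts for the offset). Lowering.

Emit:
step_arm(
  steps=[0, 0, 0, 0.034, 0, -0.034, 0.6, 0, 0, 0, 0.034, 0, -0.034, 0.6, 0, 0, 0, 0.034, 0, -0.034, 0.6, 0, 0, 0, 0.011, 0, -0.011, 0.6, 0, 0, 0, 0.006, 0, -0.006, 0.6, 0, 0, 0, 0, 0, 0, 0.6, 0, 0, 0, 0, 0, 0, 0.6],
)

```text
clock: 11.0
position: [0.4898, 0.0367, 0.0816]
orientation: [0.003, 0.788, 1.633]
force: [1.0, -0.2, -2.5]
width: 0.0618
```

Emit:
step_arm(
  steps=[0, 0, 0, 0.008, 0, -0.008, 0.6, 0, 0, 0, 0.006, 0, -0.006, 0.6, 0, 0, 0, 0, 0, 0, 0.6],
)

```text
clock: 11.38
position: [0.4897, 0.0375, 0.077]
orientation: [0.002, 0.786, 1.634]
force: [0.2, 2.3, 1.9]
width: 0.0613
```

Straight edge touches its face (force +y, +z). Now advance along the tool axis, down that face, onto the other one.

Emit:
step_arm(
  steps=[0, 0, 0, 0.01, 0, 0.002, 0.6, 0, 0, 0, 0.006, 0, 0, 0.6, 0, 0, 0, 0, 0, 0, 0.6],
)

```text
clock: 11.75
position: [0.4899, 0.039, 0.0756]
orientation: [0.001, 0.786, 1.632]
force: [-2.0, -5.8, 12.9]
width: 0.0616
```

Emit:
step_arm(
  steps=[0, 0, 0, -0.004, 0, 0, 0.6, 0, 0, 0, 0, 0, 0, 0.25, 0, 0, 0, 0, 0, 0, 0.1, 0, 0, 0, 0, 0, 0, 0.05, 0, 0, 0, 0, 0, 0, 0.05, 0, 0, 0, -0.05, 0, 0, 0.05, 0, 0, 0, -0.15, 0, 0, 0.05, 0, 0, 0, -0.2, 0, 0, 0.05, 0, 0, 0, -0.2, 0, 0, 0.05, 0, 0, 0, 0, 0, 0, 0.05],
)

```text
clock: 13.0
position: [0.498, -0.071, 0.1833]
orientation: [-0.005, 0.793, 1.622]
force: [-0.1, -0.4, -0.2]
width: 0.0826
```

Run:
```python
from h import *
st()
C['top']=snap('top','pics/t5.png');C['scene']=snap('scene','pics/s5.png')
t=cv2.imread('pics/t5.png');s=cv2.imread('pics/s5.png')
cv2.imwrite('pics/m.png',np.hstack([cv2.resize(t[180:300,240:350],None,fx=4,fy=4,interpolation=2),cv2.resize(s[190:310,275:365],None,fx=4,fy=4,interpolation=2)]))
```

```text
13.0 [ 0.498  -0.071   0.1833] F [-0.1 -0.4 -0.2] w 0.0826
[[-0.036 -0.999 -0.041]
 [ 0.701 -0.054  0.711]
 [-0.713 -0.003  0.702]]
```

View pics/m.png

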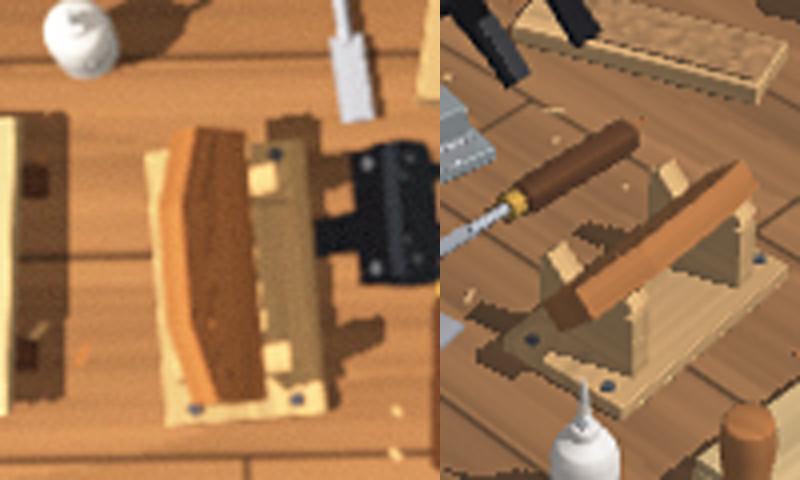

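Blank rests in the V at 45°, crest up, let go (top half (210,265); scene half (650,245)). Now come at the crest along the blank's plane from the +y side.

Run:
```python
from h import *
y=.058
T=down(np.pi/2+y,-np.pi/4,(np.cos(y),np.sin(y),0)); print(T.round(3))
plan([([.494,.02,.27],down(np.pi/2+y),6),([.491,.118,.165],T,6),([.491,.075,.122],T,2)],.4)
```

```text
[[ 0.041 -0.998 -0.041]
 [-0.706 -0.058  0.706]
 [-0.707 -0.    -0.707]]
-- 6 rows
0, 0.166, -0.001, -0.001, -0.002, 0.083, 0.4,
0, 0.166, -0.001, -0.012, -0.002, 0.082, 0.4,
0, 0.166, -0.001, -0.023, -0.002, 0.08, 0.4,
0, 0.166, -0.001, -0.033, -0.002, 0.076, 0.4,
0, 0.166, -0.001, -0.042, -0.002, 0.071, 0.4,
0, 0.166, -0.001, -0.051, -0.002, 0.065, 0.4,
-- 6 rows
0, 0.167, 0, 0.07, -0.002, 0.065, 0.4,
0, 0.167, 0, 0.061, -0.002, 0.074, 0.4,
0, 0.167, 0, 0.051, -0.002, 0.081, 0.4,
0, 0.167, 0, 0.04, -0.002, 0.087, 0.4,
0, 0.167, 0, 0.028, -0.002, 0.092, 0.4,
0, 0.167, 0, 0.016, -0.002, 0.094, 0.4,
-- 2 rows
-0.001, -0.001, 0.001, 0.122, 0.005, 0, 0.4,
-0.001, -0.001, 0.001, 0.122, 0.005, 0, 0.4,
```

Emit:
step_arm(
  steps=[0, 0.166, 0, -0.001, -0.002, 0.083, 0.4, 0, 0.166, 0, -0.012, -0.002, 0.082, 0.4, 0, 0.166, 0, -0.023, -0.002, 0.08, 0.4, 0, 0.166, 0, -0.033, -0.002, 0.076, 0.4, 0, 0.166, 0, -0.042, -0.002, 0.071, 0.4, 0, 0.166, 0, -0.051, -0.002, 0.065, 0.4, 0, 0.167, 0, 0.07, -0.002, 0.065, 0.4, 0, 0.167, 0, 0.061, -0.002, 0.074, 0.4, 0, 0.167, 0, 0.051, -0.002, 0.081, 0.4, 0, 0.167, 0, 0.04, -0.002, 0.087, 0.4, 0, 0.167, 0, 0.028, -0.002, 0.092, 0.4, 0, 0.167, 0, 0.016, -0.002, 0.094, 0.4, 0, 0, 0, 0, 0, 0, 0.4, 0, 0, 0, 0, 0, 0, 0.4],
)

```text
clock: 14.85
position: [0.4902, 0.1178, 0.1642]
orientation: [3.136, 0.784, -1.514]
force: [-0.3, -0.5, 0.1]
width: 0.0524
```

Run:
```python
from h import *
st()
y=.058
T=down(np.pi/2+y,-np.pi/4,(np.cos(y),np.sin(y),0))
plan([([.491,.068,.1142],T,2),([.491,.0356,.0818],T,3)],.4)
```

```text
14.85 [0.4902 0.1178 0.1642] F [-0.3 -0.5  0.1] w 0.0524
[[ 0.04  -0.998 -0.046]
 [-0.707 -0.061  0.704]
 [-0.706  0.004 -0.708]]
-- 2 rows
0.003, -0.001, -0.001, 0.141, 0.004, 0.001, 0.4,
0.003, -0.001, -0.001, 0.141, 0.004, 0, 0.4,
-- 3 rows
0, 0, 0, 0.061, 0.003, 0, 0.4,
0, 0, 0, 0.061, 0.003, 0, 0.4,
0, 0, 0, 0.061, 0.003, 0, 0.4,
```

Emit:
step_arm(
  steps=[0.003, 0, 0, 0.141, 0.004, 0, 0.4, 0.003, 0, 0, 0.141, 0.004, 0, 0.4, 0, 0, 0, 0.061, 0.003, 0, 0.4, 0, 0, 0, 0.061, 0.003, 0, 0.4, 0, 0, 0, 0.061, 0.003, 0, 0.4, 0, 0, 0, 0, 0, 0, 0.4, 0, 0, 0, 0, 0, 0, 0.4],
)

```text
clock: 15.72
position: [0.4917, 0.0364, 0.0827]
orientation: [-3.139, 0.785, -1.512]
force: [-0.2, 0.2, 0.5]
width: 0.0522
```

Emit:
step_arm(
  steps=[0, 0, 0, 0, 0, 0, 0.6, 0, 0, 0, 0, 0, 0, 0.8, 0, 0, 0, 0, 0, 0, 0.9, 0, 0, 0, 0, 0, 0, 0.9, 0, 0, 0, 0, 0, 0, 0.9],
  force=30,
)

```text
clock: 16.35
position: [0.4914, 0.0354, 0.083]
orientation: [-3.14, 0.784, -1.513]
force: [-0.5, -0.0, 2.6]
width: 0.0236
```

Run:
```python
from h import *
st()
```

```text
16.35 [0.4914 0.0354 0.083 ] F [-0.5 -0.   2.6] w 0.0236
[[ 0.041 -0.998 -0.039]
 [-0.707 -0.057  0.705]
 [-0.706 -0.001 -0.708]]
```

Run:
```python
from h import *
y=.058
T=down(np.pi/2+y,-np.pi/4,(np.cos(y),np.sin(y),0)); D=down(np.pi/2-.16)
plan([([.4914,.0754,.123],T,2),([.497,.02,.22],down(np.pi/2,-.5),4),([.508,-.2647,.17],D,7),([.508,-.2647,.11],D,3)],.9)
```

```text
-- 2 rows
-0.001, -0.001, 0, -0.113, -0.005, 0, 0.9,
-0.001, -0.001, 0, -0.113, -0.005, 0, 0.9,
-- 4 rows
0.015, -0.091, 0.011, -0.029, -0.002, -0.108, 0.9,
0.015, -0.091, 0.011, -0.037, -0.003, -0.106, 0.9,
0.015, -0.091, 0.011, -0.044, -0.004, -0.103, 0.9,
0.015, -0.091, 0.011, -0.052, -0.005, -0.099, 0.9,
-- 7 rows
0.028, -0.091, 0.007, 0.103, -0.006, -0.129, 0.9,
0.028, -0.091, 0.007, 0.094, -0.01, -0.136, 0.9,
0.028, -0.091, 0.007, 0.084, -0.013, -0.142, 0.9,
0.028, -0.091, 0.007, 0.073, -0.017, -0.147, 0.9,
0.028, -0.091, 0.007, 0.062, -0.021, -0.152, 0.9,
0.028, -0.091, 0.007, 0.051, -0.024, -0.155, 0.9,
0.028, -0.091, 0.007, 0.04, -0.028, -0.158, 0.9,
-- 3 rows
0.001, 0.001, 0, 0.08, 0, 0, 0.9,
0.001, 0.001, 0, 0.08, 0, 0, 0.9,
0.001, 0.001, 0, 0.08, 0, 0, 0.9,
```

Emit:
step_arm(
  steps=[0, 0, 0, -0.113, -0.005, 0, 0.9, 0, 0, 0, -0.113, -0.005, 0, 0.9, 0.015, -0.091, 0.011, -0.029, -0.002, -0.108, 0.9, 0.015, -0.091, 0.011, -0.037, -0.003, -0.106, 0.9, 0.015, -0.091, 0.011, -0.044, -0.004, -0.103, 0.9, 0.015, -0.091, 0.011, -0.052, -0.005, -0.099, 0.9, 0.028, -0.091, 0.007, 0.103, -0.006, -0.129, 0.9, 0.028, -0.091, 0.007, 0.094, -0.01, -0.136, 0.9, 0.028, -0.091, 0.007, 0.084, -0.013, -0.142, 0.9, 0.028, -0.091, 0.007, 0.073, -0.017, -0.147, 0.9, 0.028, -0.091, 0.007, 0.062, -0.021, -0.152, 0.9, 0.028, -0.091, 0.007, 0.051, -0.024, -0.155, 0.9, 0.028, -0.091, 0.007, 0.04, -0.028, -0.158, 0.9, 0, 0, 0, 0.08, 0, 0, 0.9, 0, 0, 0, 0.08, 0, 0, 0.9, 0, 0, 0, 0, 0, 0, 0.9, 0, 0, 0, 0, 0, 0, 0.9],
)

```text
clock: 18.48
position: [0.5078, -0.2644, 0.13]
orientation: [-1.103, 1.568, 0.309]
force: [0.7, 0.4, -2.1]
width: 0.0235
```

Run:
```python
from h import *
st()
C['top']=snap('top','pics/t6.png');C['scene']=snap('scene','pics/s6.png')
t=cv2.imread('pics/t6.png');s=cv2.imread('pics/s6.png')
cv2.imwrite('pics/n.png',np.hstack([cv2.resize(t[195:295,370:460],None,fx=4,fy=4,interpolation=2),cv2.resize(s[150:250,200:310],None,fx=4,fy=4,interpolation=2)]))
plan([([.508,-.2647,.09],down(np.pi/2-.16),2)],.9)
```

```text
18.475 [ 0.5078 -0.2644  0.13  ] F [ 0.7  0.4 -2.1] w 0.0235
[[ 0.003 -0.987  0.158]
 [ 0.001  0.158  0.987]
 [-1.    -0.003  0.001]]
-- 2 rows
0.001, 0.001, 0.002, 0.081, 0.001, 0, 0.9,
0.001, 0.001, 0.002, 0.081, 0, 0, 0.9,
```

View pics/n.png

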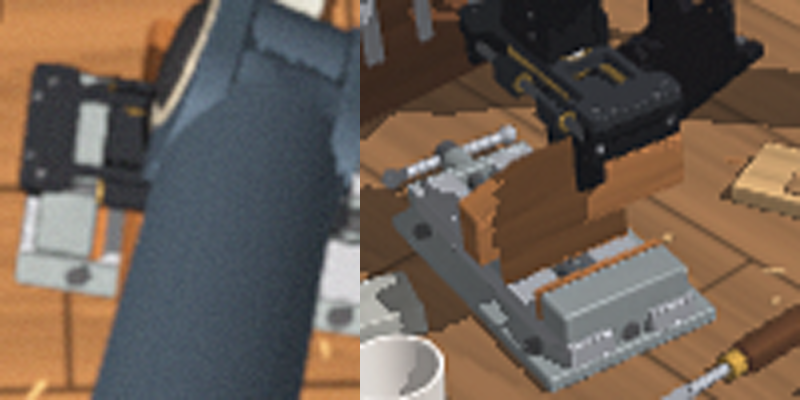

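Blank hangs upright above the vise gap, between the sliding jaw and the fixed jaw's wood liner (scene half (600,270)). Lowering, watching the force.

Emit:
step_arm(
  steps=[0, 0, 0, 0.077, 0, 0, 0.9, 0, 0, 0, 0.077, 0, 0, 0.9, 0, 0, 0, 0.06, 0, 0, 0.9, 0, 0, 0, 0, 0, 0, 0.9, 0, 0, 0, 0, 0, 0, 0.9],
)

```text
clock: 19.2
position: [0.5082, -0.2647, 0.0768]
orientation: [-1.274, 1.567, 0.138]
force: [-0.6, 0.3, -3.1]
width: 0.0237
```

Emit:
step_arm(
  steps=[0, 0, 0, 0.014, 0, 0, 0.9, 0, 0, 0, 0.006, 0, 0, 0.9, 0, 0, 0, 0, 0, 0, 0.9, 0, 0, 0, 0, 0, 0, 0.9],
)

```text
clock: 19.7
position: [0.5077, -0.2645, 0.0712]
orientation: [-1.038, 1.568, 0.374]
force: [0.1, 0.4, -1.9]
width: 0.0239
```

Still hanging free (-1.9 N). About 3.5 mm to go.

Emit:
step_arm(
  steps=[0, 0, 0, 0.008, 0, 0, 0.9, 0, 0, 0, 0.006, 0, 0, 0.9, 0, 0, 0, 0, 0, 0, 0.9],
)

```text
clock: 20.08
position: [0.5081, -0.2645, 0.0685]
orientation: [-1.149, 1.568, 0.264]
force: [-1.0, 0.3, 4.6]
width: 0.0239
```

Bed contact at the expected height. Release, rise.

Emit:
step_arm(
  steps=[0, 0, 0, 0.001, 0, 0, 0.9, 0, 0, 0, 0, 0, 0, 0.6, 0, 0, 0, 0, 0, 0, 0.4, 0, 0, 0, 0, 0, 0, 0.4, 0, 0, 0, 0, 0, 0, 0.4, 0, 0, 0, -0.06, 0, 0, 0.4, 0, 0, 0, -0.15, 0, 0, 0.4, 0, 0, 0, -0.2, 0, 0, 0.4, 0, 0, 0, 0, 0, 0, 0.4],
)

```text
clock: 21.2
position: [0.5103, -0.266, 0.1753]
orientation: [-1.665, 1.559, -0.253]
force: [-0.2, -0.3, -0.4]
width: 0.0524
```

Run:
```python
from h import *
st()
# jaw back mid ~ (.4977,-.328); push from 30 mm behind
D=down(np.pi/2-.16); yv=np.array([.159,.987]); b=np.array([.498,-.328])
p=b-yv*.045; print(p)
plan([([*p,.17],D,4),([*p,.055],D,4)],1)
```

```text
21.2 [ 0.5103 -0.266   0.1753] F [-0.2 -0.3 -0.4] w 0.0524
[[ 0.012 -0.987  0.158]
 [-0.003  0.158  0.987]
 [-1.    -0.012 -0.001]]
[ 0.490845 -0.372415]
-- 4 rows
0, 0, 0.004, 0.005, 0.002, -0.108, 1,
0, 0, 0.004, 0.005, 0.002, -0.108, 1,
0, 0, 0.004, 0.005, 0.002, -0.108, 1,
0, 0, 0.004, 0.005, 0.002, -0.108, 1,
-- 4 rows
0, 0, 0, 0.115, 0, 0, 1,
0, 0, 0, 0.115, 0, 0, 1,
0, 0, 0, 0.115, 0, 0, 1,
0, 0, 0, 0.115, 0, 0, 1,
```

Emit:
step_arm(
  steps=[0, 0, 0, 0.005, 0.002, -0.108, 1, 0, 0, 0, 0.005, 0.002, -0.108, 1, 0, 0, 0, 0.005, 0.002, -0.108, 1, 0, 0, 0, 0.005, 0.002, -0.108, 1, 0, 0, 0, 0.115, 0, 0, 1, 0, 0, 0, 0.115, 0, 0, 1, 0, 0, 0, 0.115, 0, 0, 1, 0, 0, 0, 0.115, 0, 0, 1, 0, 0, 0, 0.04, 0, 0, 1, 0, 0, 0, 0, 0, 0, 1, 0, 0, 0, 0, 0, 0, 1],
)

```text
clock: 22.58
position: [0.4894, -0.3713, 0.0409]
orientation: [-1.448, 1.567, -0.036]
force: [-0.5, 0.4, -0.4]
width: 0.0003
```

Run:
```python
from h import *
st()
C['top']=snap('top','pics/t7.png')
```

```text
22.575 [ 0.4894 -0.3713  0.0409] F [-0.5  0.4 -0.4] w 0.0003
[[ 0.004 -0.987  0.158]
 [-0.     0.158  0.987]
 [-1.    -0.004  0.001]]
```

Emit:
step_arm(
  steps=[0, 0, 0, 0, 0, 0.05, 1, 0, 0, 0, 0, 0, 0.05, 1, 0, 0, 0, 0, 0, 0.016, 1, 0, 0, 0, 0, 0, 0.016, 1, 0, 0, 0, 0, 0, 0.016, 1, 0, 0, 0, 0, 0, 0.016, 1, 0, 0, 0, 0, 0, 0, 1],
)

```text
clock: 23.5
position: [0.4955, -0.3303, 0.04]
orientation: [-1.187, 1.568, 0.225]
force: [1.1, -2.8, -0.5]
width: 0.0006
```

Emit:
step_arm(
  steps=[0, 0, 0, 0, 0, 0.01, 1, 0, 0, 0, 0, 0, 0.01, 1, 0, 0, 0, 0, 0, 0.008, 1, 0, 0, 0, 0, 0, 0, 1],
)

```text
clock: 24.0
position: [0.4968, -0.3231, 0.0399]
orientation: [-1.118, 1.567, 0.294]
force: [2.9, -3.6, -1.1]
width: 0.0006
```

Emit:
step_arm(
  steps=[0, 0, 0, 0, 0, 0.006, 1, 0, 0, 0, 0, 0, 0.004, 1, 0, 0, 0, 0, 0, 0, 1],
)

```text
clock: 24.38
position: [0.4971, -0.3214, 0.04]
orientation: [-1.404, 1.567, 0.008]
force: [2.2, -5.6, -1.2]
width: 0.0005
```

Emit:
step_arm(
  steps=[0, 0, 0, 0, 0, 0.006, 1, 0, 0, 0, 0, 0, 0.006, 1, 0, 0, 0, 0, 0, 0, 1],
)

```text
clock: 24.75
position: [0.4976, -0.3186, 0.04]
orientation: [-1.465, 1.567, -0.053]
force: [1.9, -5.2, -2.3]
width: 0.0005
```

Emit:
step_arm(
  steps=[0, 0, 0, 0, 0, 0.006, 1, 0, 0, 0, 0, 0, 0.004, 1, 0, 0, 0, 0, 0, 0, 1],
)

```text
clock: 25.12
position: [0.4979, -0.3166, 0.04]
orientation: [-1.626, 1.567, -0.214]
force: [2.3, -5.5, -2.1]
width: 0.0002
```

Emit:
step_arm(
  steps=[0, 0, 0, 0, 0, 0.006, 1, 0, 0, 0, 0, 0, 0.006, 1, 0, 0, 0, 0, 0, 0, 1],
)

```text
clock: 25.5
position: [0.4979, -0.3166, 0.04]
orientation: [-2.216, 1.564, -0.806]
force: [2.7, -12.9, -4.5]
width: 0.0003
```

Emit:
step_arm(
  steps=[0, 0, 0, 0, 0, 0.006, 1, 0, 0, 0, 0, 0, 0.004, 1, 0, 0, 0, 0, 0, 0, 1],
)

```text
clock: 25.88
position: [0.498, -0.3166, 0.0401]
orientation: [-2.41, 1.562, -1.001]
force: [2.4, -14.9, -6.7]
width: 0.0004
```

Position stopped while the force rises: home. One firmer push, then withdraw and rise.

Emit:
step_arm(
  steps=[0, 0, 0, 0, 0, 0.01, 1, 0, 0, 0, 0, 0, 0.006, 1, 0, 0, 0, 0, 0, 0, 1],
)

```text
clock: 26.25
position: [0.4979, -0.3165, 0.0401]
orientation: [-2.558, 1.557, -1.152]
force: [2.1, -22.5, -10.2]
width: 0.0003
```

Emit:
step_arm(
  steps=[0, 0, 0, 0, 0, -0.06, 1, 0, 0, 0, 0, 0, -0.1, 1, 0, 0, 0, -0.05, 0, -0.05, 1, 0, 0, 0, -0.2, 0, 0, 1, 0, 0, 0, -0.2, 0, 0, 1, 0, 0, 0, -0.2, 0, 0, 1, 0, 0, 0, 0, 0, -0.2, 1, 0, 0, 0, 0, 0, -0.2, 1, 0, 0, 0, 0, 0, 0, 1],
)

```text
clock: 27.38
position: [0.4719, -0.46, 0.2026]
orientation: [-1.01, 1.57, 0.396]
force: [-0.3, 0.2, -0.1]
width: 0.0002
```

Run:
```python
from h import *
st()
C['top']=snap('top','pics/t8.png');C['scene']=snap('scene','pics/s8.png')
t=cv2.imread('pics/t8.png');s=cv2.imread('pics/s8.png')
cv2.imwrite('pics/z.png',np.hstack([cv2.resize(t[190:300,360:460],None,fx=4,fy=4,interpolation=2),cv2.resize(s[160:270,200:300],None,fx=4,fy=4,interpolation=2)]))
```

```text
27.375 [ 0.4719 -0.46    0.2026] F [-0.3  0.2 -0.1] w 0.0002
[[ 0.001 -0.987  0.164]
 [ 0.     0.164  0.987]
 [-1.    -0.001  0.   ]]
```

View pics/z.png

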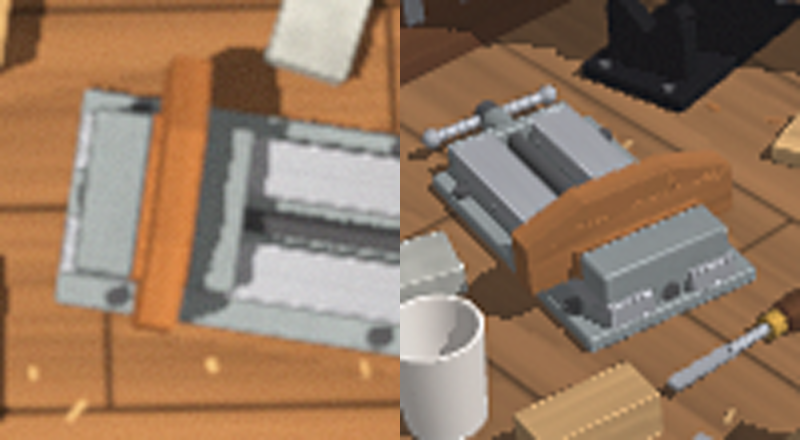

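The blank stands upright, clamped between the jaws (top half: strip (190,60)–(160,325), centred on the fixed jaw at about y=193). The bystanders look unmoved.

```bash
python3 -c "
from h import *
print(bot.hand_in())"
```

```text
the job is handed in; nothing more can be done
None
```

I handed the job in at about 27 s of the 67 s allowed. All four steps are done as far as my checks show, but hand-in gives no verdict.

- **Spacer:** it lies flush and square on the pile. After release, both views showed its edges coinciding with the spacer below.
- **Cradle:** the blank rested in the V at 45°, crest up, and let go. I then took it again by the crest, with the fingers closing to 23.6 mm on its 24 mm thickness.
- **Vise:** the blank touched the bed at TCP height 0.0685 m, against 0.0677 m expected. I released it and pushed the sliding jaw until it stopped. The force rose to 22.5 N in the pushing direction with no further travel. The last picture shows the blank upright, mid-jaws and against the fixed jaw, with the arm clear.

**Disagreements and limits:**
- **Heights:** my two-view heights for the spacer and pile tops came out 3.5 mm and 7 mm lower than the text. I used the text's heights, and the contact forces then fitted them.
- **Vise angle:** the two views differed on the vise's angle by up to about 0.06 rad. I relied on the jaw to square the blank.
- **Jaw gap:** I did not measure the final gap or the final angle separately.
- **Pictures:** I viewed 13, three over the budget of 10 and one past its small allowance.

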